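Hold the UV torch over the glued stone

TASK

The stone of the pendant in the ball vise has just been glued in and must be cured: draw the UV torch (already lit, lens down) out of the wooden tool block, carry it across to the vise well clear of the pliers rack between them and of the things lying about, and hold it square to the stone, at the tilt at which the vise holds it, with the lens centred about 1 cm above the stone. Never touch the pendant or the vise with torch or gripper, and finish still holding the torch there, steady in the gripper: do not put it down or let go.

Things in the scene. Friction and masses are not known exactly. Their poses are not given: they have to be found in the camera images.
- torch: UV hand torch, dark metal, round, 126 mm long, about 130 g, upright in a pocket of the tool block, lens down. Origin: centre of the lens face (lower end), 12 mm above the bench at the start; z runs from lens to tail. Head 30 mm in diameter up to 26 mm from the lens, barrel 24 mm in diameter from 36 to 122 mm (black grip rings), then a rubber tail switch. All beyond 38 mm stands above the block.
- ring_clamp: Wooden ring clamp, not needed: waisted turned wood with a brass collar, 132 mm long, 30 mm in diameter, standing in the other pocket of the tool block. Origin: centre of its lower end, 12 mm above the bench.
- tool_block: Fixed wooden block 100 x 170 x 50 mm (x, y, z), origin under its centre. Two pockets 32 mm in diameter, 38 mm deep, at its y = +50 and -50 mm: the torch in one, the ring clamp in the other. Between them three small ball-ended steel punches, up to 70 mm above the bench. It stands left or right of the pliers rack.
- ball_vise: Engraver's ball vise, across the pliers rack from the tool block. Fixed rubber ring 128 mm in diameter, 30 mm high, origin under its centre. In it a stiff steel ball, 96 mm in diameter, centre 54 mm above the bench, tilted 9 to 19 degrees towards the ring's +x. On the ball a 72 mm disc, two jaws 64 mm long, and brass pins that hold the pendant, a metal cup 21 mm in diameter with the stone in it.
- stone (a point): Top of the domed grey stone, 18 mm in diameter, in the pendant on the ball vise: the vise's summit, 66 mm from the ball's centre along the vise's tilted axis. The point's z axis is that tilted axis, pointing up out of the stone; the torch's axis is to lie along it.
- pliers_rack: Fixed wooden rack with six pliers, handles up, between the tool block and the vise: 250 x 100 mm, its long side along its x axis, 151 mm high at the handles. Origin under its centre on the bench.
- caliper: Digital caliper lying on the bench, 210 x 60 x 14 mm. Bystander.
- bench_block: Square steel bench block, 65 x 65 x 20 mm. Bystander.
- mallet: Steel-headed hammer with a wooden handle, 220 mm long, lying on the bench. Bystander.
- ring_box_a: Small white ring box, 46 x 46 x 35 mm. Bystander.
- ring_box_b: Another small white ring box of the same size. Bystander.
- wax_jar: Glass jar with a metal cap, 56 mm in diameter, 55 mm high. Bystander.
- eraser: Pale eraser, 45 x 28 x 14 mm. Bystander.

How it is judged:
By the outcome, as a careful person would: the job done as asked, in the order asked, and still so for the second after the job is handed in, while the arm keeps its last pose, push and grip.
It also fails if it takes over 43 s, if anything falls off the work surface, if the arm or the gripper's body presses on something with over 40 N, if the wrist force passes 120 N, or if a joint passes its speed limit or range.

ROBOT

A 6-joint arm with a two-finger parallel gripper is mounted at the origin on the work surface. World frame = base frame: x ahead of the robot, y to its left, z up, the work surface at z = 0. Lengths are in m, angles in degrees, forces in N, time in s.
With the tool pointing down it reaches from about 0.275 to 0.825 m from the base axis. Payload 4.9 kg.
Tool frame: the origin (TCP) lies midway between the tips of the shut fingers; the grasp point (between the pads) lies robot.grip_point_offset behind it (robot.grip_point_offset is the distance from the TCP to the grasp point, in m); z points along the fingers, y is the line along which they close (so a half turn about z gives the same grasp; the last joint's range is limited). The gripper opens to 85 mm and grips with 20 to 120 N. Pads are 22 mm wide; open, the fingers measure 114 mm over their backs; the gripper's body (76 mm by 85 mm) begins 54 mm behind the grasp point. The pads swing forward as they close: fully open they stand 13 mm farther back than shut.
Start: joints at [-82.403, 18.69, -11.035, 60.275, 0, 82.311], TCP at [0.145, -0.531, 0.231] pointing down, gripper open.
Joint ranges: [-152.03, 152.03], [-55.5, 102.48], [-74.3, 77.21], [-110.64, 120.58], [-84.22, 78.4], [-180, 180]. Speed limits (degrees/s): [147.25, 147.25, 180, 180, 180, 180].

INTERFACE

Orientations are given as [roll, pitch, yaw] about the fixed x, y, z axes, in that order (R = Rz(yaw) Ry(pitch) Rx(roll)).
In Python, from station import robot, snapshot, get_calibration gives the robot as it stands (robot), with the cameras as plain functions. Calls block until the motion is done:
- robot.movep(position, orientation): joint-space move of the TCP to a pose.
- robot.movel(position, rot=None, rate=0.15): straight line of the TCP; rot=None keeps the orientation; rate is the mean speed in m/s.
- robot.set_joints(angles): joint-space move.
- robot.command_gripper(opening): opening from 0.0 (shut) to 1.0 (fully open); the grip force is fixed at half the most; returns when the fingers have stopped.
- robot.dwell(seconds).
- robot.inverse_kinematics(position, orientation): joint angles nearest the present ones, or None.
- snapshot(name): name is "scene" or "side" or "wrist"; returns the picture (384x512x3 uint8, red, green, blue); there is no depth.
- get_calibration(name): a dict with "fx", "fy", "cx", "cy" (pixels), "distortion" ([k1, k2, p1, p2, k3] as OpenCV has them; the pictures are not rectified), "world_from_camera" (4x4, takes a point from camera to world coordinates); the wrist camera has in their place "tool_from_camera" (4x4, takes a point from camera to tool coordinates, whose origin is the TCP and whose axes are the flange's). Camera axes: x right, y up, looking along -z (the intrinsics and any distortion apply to the point x, -y, -z); pixel columns grow to the right and rows downward; lengths in m; the calibration is good to about 2 mm. A picture is of the moment at which its call begins: read the wrist's pose just before it. get_calibration takes no time and is no camera call.
A pose or a line that the arm cannot do raises robot.PlanningError and nothing moves.
- robot.hand_in(): hands the job in; it is judged then, once.
Readings, each from a call of its own:
- robot.get_time_s(): time.
- robot.get_qpos(): joint angles.
- robot.get_dq(): joint speeds.
- robot.get_effort(): joint torques, N m.
- robot.get_tcp_pos(): TCP position.
- robot.get_tcp_rot(): TCP orientation.
- robot.get_wrist_force(): force on the tool from outside, world axes, zero at the start.
- robot.get_moment(): the same for the moment, N m.
- robot.get_finger_gap(): opening from 0.0 (shut) to 1.0 (fully open).
- robot.get_grip_force(): force on a finger pad.
Only numpy, scipy, OpenCV 4.12 (cv2) and the standard library are available. Lean on these libraries where they do the work, as an engineer would, in place of code of your own. Each camera call takes 0.05 s, during which the arm holds its last target. There are 200 camera calls.

## Working session

There is one attempt and no reset: what is moved stays moved. The work goes in short steps, each a Python script; the robot and the scene stay as the last script left them, time stands still between calls to the robot, and variables do not carry over. Pictures are saved under pics/ and viewed, at most 10 in all, crops included, and the job is handed in when it is done.

```bash
mkdir -p pics; ls
python3 - <<'E'
from station import robot, snapshot, get_calibration
import cv2,numpy as np
a=snapshot("scene");b=snapshot("side")
cv2.imwrite("pics/scene.png",a[...,::-1]);cv2.imwrite("pics/side.png",b[...,::-1])
np.set_printoptions(precision=4,suppress=True)
for n in("scene","side","wrist"):
    print(n,get_calibration(n))
print(robot.grip_point_offset,robot.get_tcp_pos(),robot.get_tcp_rot(),robot.get_time_s())
E
```

```text
pics
station.py
scene {'fx': 432.81891045460384, 'fy': 432.81891045460384, 'cx': 251.0442475777601, 'cy': 195.71605392100304, 'distortion': array([-0.0475,  0.    ,  0.    ,  0.    ,  0.    ]), 'world_from_camera': array([[-0.2839, -0.5804,  0.7632,  1.5438],
       [ 0.9588, -0.1661,  0.2304,  0.3524],
       [-0.007 ,  0.7972,  0.6036,  0.8638],
       [ 0.    ,  0.    ,  0.    ,  1.    ]])}
side {'fx': 497.1136918475282, 'fy': 497.1136918475282, 'cx': 262.85362949252595, 'cy': 203.04193638203708, 'distortion': array([0.0647, 0.    , 0.    , 0.    , 0.    ]), 'world_from_camera': array([[-0.7151,  0.3814, -0.5859, -0.3007],
       [-0.6987, -0.4147,  0.5829,  0.9047],
       [-0.0206,  0.8262,  0.563 ,  0.9488],
       [ 0.    ,  0.    ,  0.    ,  1.    ]])}
wrist {'fx': 309.73846568510777, 'fy': 309.73846568510777, 'cx': 256.6890916329176, 'cy': 193.3325002764326, 'distortion': array([-0.0477,  0.    ,  0.    ,  0.    ,  0.    ]), 'tool_from_camera': array([[-0.0006,  0.9609,  0.2769,  0.0704],
       [ 1.    ,  0.0003,  0.0012,  0.0005],
       [ 0.0011,  0.2769, -0.9609, -0.142 ],
       [ 0.    ,  0.    ,  0.    ,  1.    ]])}
0.0187 [ 0.1449 -0.53    0.2306] [-179.9122   -0.0118   15.2877] 0.1
```

View pics/scene.png

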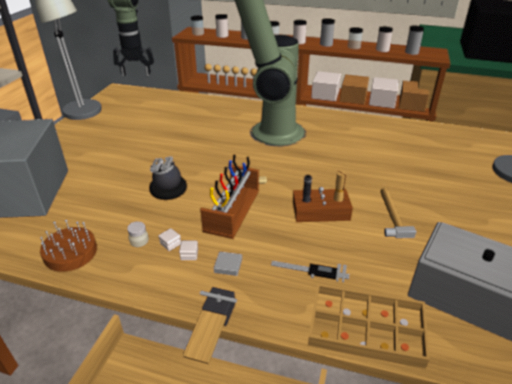

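View pics/side.png

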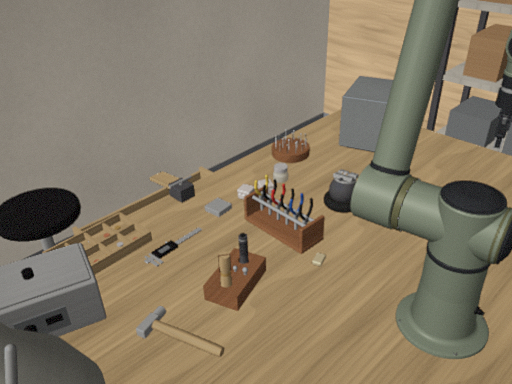

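The scene view shows the torch (dark, tail about (307,178)) beside the ring clamp (340,175) in the block, the rack at (232,200), and the vise at (167,178). In the side view the torch tail is at (243,236), the clamp at (225,258), and the vise top at (344,175). I'll triangulate these roughly, then move the wrist camera in closer.

```bash
cat > h.py <<'E'
import numpy as np,cv2
from scipy.spatial.transform import Rotation as R
from station import robot, snapshot, get_calibration
np.set_printoptions(precision=4,suppress=True)
def T(pos,rot):
    M=np.eye(4);M[:3,:3]=R.from_euler('xyz',rot,degrees=True).as_matrix();M[:3,3]=pos;return M
def W(name,pose=None):
    c=get_calibration(name)
    return c["world_from_camera"] if name!="wrist" else T(*pose)@c["tool_from_camera"]
def ray(name,px,pose=None):
    c=get_calibration(name);K=np.array([[c["fx"],0,c["cx"]],[0,c["fy"],c["cy"]],[0,0,1.]])
    u=cv2.undistortPoints(np.array([[px]],float),K,c["distortion"])[0,0]
    M=W(name,pose);d=M[:3,:3]@np.array([u[0],-u[1],-1]);return M[:3,3],d/np.linalg.norm(d)
def tri(rays):
    A=sum(np.eye(3)-np.outer(d,d) for o,d in rays);b=sum((np.eye(3)-np.outer(d,d))@o for o,d in rays)
    p=np.linalg.solve(A,b);return p,[np.linalg.norm(np.cross(p-o,d)) for o,d in rays]
def proj(name,P,pose=None):
    c=get_calibration(name);K=np.array([[c["fx"],0,c["cx"]],[0,c["fy"],c["cy"]],[0,0,1.]])
    M=np.linalg.inv(W(name,pose));q=np.atleast_2d(P)@M[:3,:3].T+M[:3,3];q=q*[1,-1,-1]
    return cv2.projectPoints(q,np.zeros(3),np.zeros(3),K,c["distortion"])[0][:,0]
def onplane(r,z): o,d=r;return o+d*(z-o[2])/d[2]
E
python3 - <<'E'
from h import *
for n,a,b in(("torch",(307,177),(243,235)),("clamp",(340,174),(224,256)),("vise top",(164,162),(345,174)),("rack right-front",(258,183),(322,232)),("punch",(323,193),(240,268))):
    print(n,*tri([ray("scene",a),ray("side",b)]))
for z,p in ((.05,(294,197)),(.05,(351,204)),(0,(168,190))): print(onplane(ray("scene",p),z))
for z,p in ((0,(345,203)),(.05,(239,252)),(.05,(266,253))): print("s",onplane(ray("side",p),z))
a=snapshot("scene")[140:260,130:370];b=snapshot("side")[140:320,190:390]
o=np.zeros((600,800,3),np.uint8)
a=cv2.resize(a,None,fx=2.5,fy=2.5,interpolation=2);o[:300,:600]=a
b=cv2.resize(b[:, :],None,fx=1.65,fy=1.65,interpolation=2);o[300:597,:330]=b
cv2.imwrite("pics/c.png",o[...,::-1])
E
```

```text
torch [0.4824 0.205  0.1316] [np.float64(0.001696813700383859), np.float64(0.001696813700383838)]
clamp [0.4503 0.2995 0.1376] [np.float64(0.00015476659726381794), np.float64(0.00015476659726368767)]
vise top [ 0.4915 -0.2605  0.1097] [np.float64(0.002604424933837495), np.float64(0.00260442493383749)]
rack right-front [0.3972 0.0068 0.0436] [np.float64(0.03526810346621344), np.float64(0.035268103466213424)]
punch [0.4519 0.2524 0.062 ] [np.float64(0.004395043788135556), np.float64(0.00439504378813555)]
[0.4846 0.1717 0.05  ]
[0.4713 0.3456 0.05  ]
[ 0.4982 -0.2561  0.    ]
s [ 0.4833 -0.2651  0.    ]
s [0.5133 0.1941 0.05  ]
s [0.4547 0.1456 0.05  ]
```

View pics/c.png

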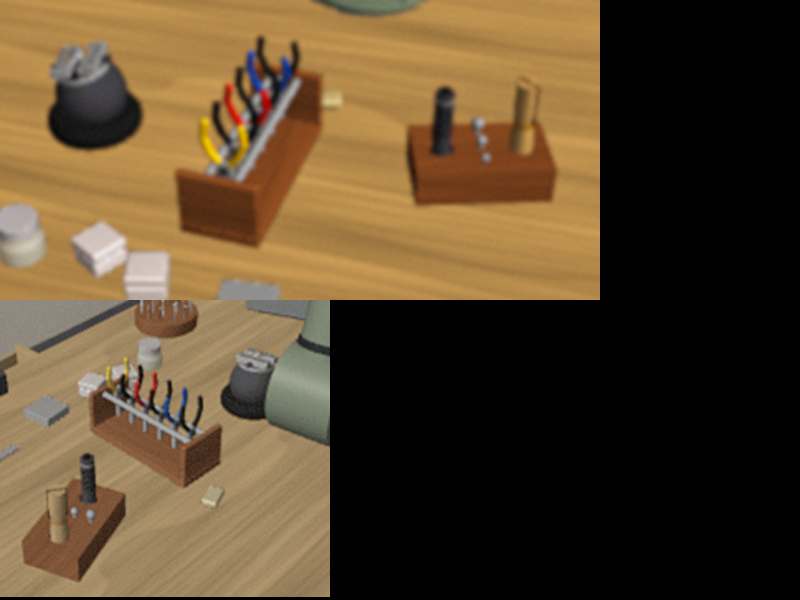

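Run:
```python
from h import *
import pickle
for y in (-165,-75,15,105,195): print(y,robot.inverse_kinematics([.49,-.26,.24],[180,0,y]),robot.inverse_kinematics([.48,.205,.26],[180,0,y]))
V=[]
for i,(p,y) in enumerate([((.49,-.26,.235),15),((.49,-.26,.235),105),((.49,-.26,.235),-75)]):
    try: robot.movep(p,[180,0,y])
    except robot.PlanningError as e: print(y,e);continue
    robot.dwell(.15)
    pose=(robot.get_tcp_pos(),robot.get_tcp_rot());im=snapshot("wrist");V.append((pose,im));print(pose,robot.get_time_s())
pickle.dump(V,open("vise.pkl","wb"))
o=np.zeros((600,800,3),np.uint8)
for k,(p,im) in enumerate(V[:4]):
    c=proj("wrist",[.49,-.26,.09],p)[0].astype(int);print(c)
    cr=cv2.getRectSubPix(im,(200,150),tuple(map(float,c)))
    o[300*(k//2):300*(k//2)+300,400*(k%2):400*(k%2)+400]=cv2.resize(cr,(400,300),interpolation=2)
cv2.imwrite("pics/v.png",o[...,::-1])
```

```text
-165 [-35.5756  18.8701  -9.469   61.6609   0.     -50.5756] [ 15.0201  14.6779 -12.2998  63.0222   0.       0.0201]
-75 [ -35.5756   18.8701   -9.469    61.6609    0.     -140.5756] [ 15.0201  14.6779 -12.2998  63.0222   0.     -89.9799]
15 [-35.5756  18.8701  -9.469   61.6609   0.     129.4244] [  15.0201   14.6779  -12.2998   63.0222    0.     -179.9799]
105 [-35.5756  18.8701  -9.469   61.6609   0.      39.4244] [ 15.0201  14.6779 -12.2998  63.0222   0.      90.0201]
195 [-35.5756  18.8701  -9.469   61.6609   0.     -50.5756] [ 15.0201  14.6779 -12.2998  63.0222   0.       0.0201]
(array([ 0.4895, -0.261 ,  0.235 ]), array([179.996 ,   0.007 ,  14.8937])) 2.0083
(array([ 0.49 , -0.26 ,  0.235]), array([-179.9977,   -0.0002,  104.9786])) 3.6083
(array([ 0.49 , -0.26 ,  0.235]), array([179.9966,   0.0023, -75.0052])) 6.4583
[255 180]
[256 180]
[256 180]
```

View pics/v.png

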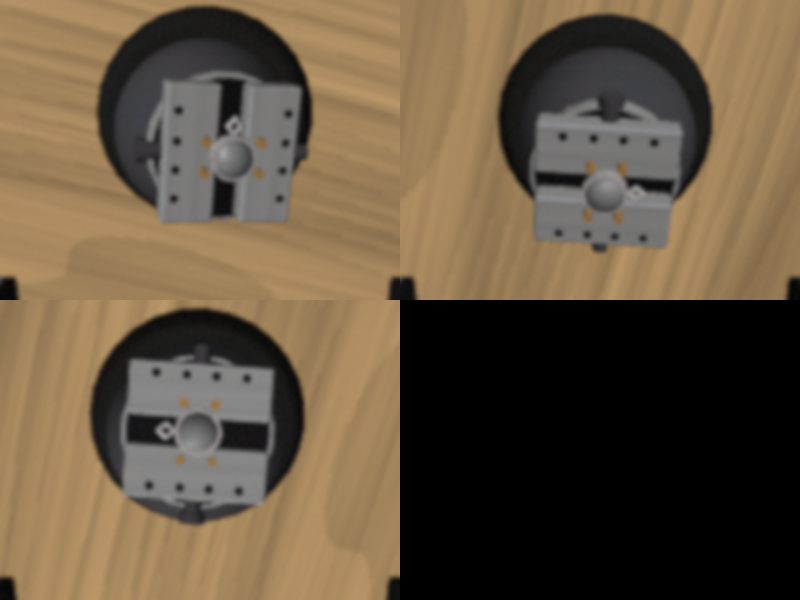

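The montage shows the vise from three yaws. In crop coordinates (crop = 2× zoom) the stone is at (232,158), (205,191) and (198,133), and eight dark screw holes on the jaws are clearly visible. I'll triangulate the holes to get a plane and its normal, and triangulate the stone and the ring centre.

```bash
cat > vis.py <<'E'
from h import *
import pickle
V=pickle.load(open("vise.pkl","rb"))
C=[(255,180),(256,180),(256,180)]
H=[[(178,110),(176,141),(174,170),(173,198),(289,113),(285,143),(282,170),(279,199)],
[(254,142),(223,140),(193,138),(162,136),(245,239),(214,236),(187,234),(158,232)],
[(149,185),(180,188),(209,188),(239,190),(156,72),(187,74),(216,76),(247,79)]]
S=[(232,158),(205,191),(198,133)]
RG=[[(98,112),(312,115),(203,6),(203,218),(130,36),(280,36)],[(99,122),(311,122),(205,15),(130,47),(280,47)],[(92,116),(304,116),(198,9),(198,223),(124,40),(272,40)]]
full=lambda k,q:np.array(C[k])-(99.5,74.5)+(np.array(q)+.5)/2-.5
def dark(im,p):
    g=cv2.cvtColor(im,cv2.COLOR_RGB2GRAY).astype(float)
    for _ in range(2):
        pp=cv2.getRectSubPix(g.astype(np.float32),(7,7),tuple(map(float,p)))
        w=np.clip(np.median(pp)-8-pp,0,None);
        if w.sum()<1: break
        y,x=np.mgrid[-3:4,-3:4];w=w*(np.hypot(x,y)<3.2);p=p+np.array([(w*x).sum(),(w*y).sum()])/w.sum()
    return p
P=[];
for j in range(8):
    px=[dark(V[k][1],full(k,H[k][j])) for k in range(3)]
    p,e=tri([ray("wrist",px[k],V[k][0]) for k in range(3)]);P.append(p);print(p,np.array(e)*1e3,[np.round(np.linalg.norm(px[k]-full(k,H[k][j])),1) for k in range(3)])
P=np.array(P);n=np.linalg.svd(P-P.mean(0))[2][2];n*=np.sign(n[2])
print("holes mean",P.mean(0),"n",n,"tilt",np.degrees(np.arccos(n[2])),"az",np.degrees(np.arctan2(n[1],n[0])),"rms",((P-P.mean(0))@n).std())
s,e=tri([ray("wrist",full(k,S[k]),V[k][0]) for k in range(3)]);print("stone",s,e)
from scipy.optimize import least_squares
for z in(.0,.01,.02,.03):
    q=np.array([onplane(ray("wrist",full(k,a),V[k][0]),z)[:2] for k in range(3) for a in RG[k]])
    f=least_squares(lambda v:np.hypot(*(q-v[:2]).T)-v[2],[.49,-.26,.064]);c=f.x
    d=s-np.r_[c[:2],.054];print(z,c,"rms",np.sqrt(np.mean(f.fun**2)),"len",np.linalg.norm(d),"tilt",np.degrees(np.arccos(d[2]/np.linalg.norm(d))),"az",np.degrees(np.arctan2(d[1],d[0])))
E
python3 vis.py
```

```text
[ 0.5099 -0.2445  0.1129] [0.1187 0.2327 0.2157] [np.float64(0.1), np.float64(0.1), np.float64(0.2)]
[ 0.4965 -0.2471  0.113 ] [0.0917 0.1937 0.1722] [np.float64(0.2), np.float64(0.0), np.float64(0.6)]
[ 0.4838 -0.2496  0.1131] [0.0863 0.1986 0.2092] [np.float64(0.4), np.float64(0.1), np.float64(0.6)]
[ 0.4705 -0.2522  0.1129] [0.1038 0.2018 0.1745] [np.float64(0.2), np.float64(0.2), np.float64(0.5)]
[ 0.5192 -0.2927  0.1026] [0.1837 0.1795 0.1766] [np.float64(0.5), np.float64(1.3), np.float64(0.1)]
[ 0.5059 -0.2952  0.1027] [0.1048 0.1881 0.154 ] [np.float64(0.1), np.float64(0.1), np.float64(0.2)]
[ 0.4931 -0.2977  0.1026] [0.0949 0.1716 0.1452] [np.float64(0.2), np.float64(0.2), np.float64(0.1)]
[ 0.4798 -0.3003  0.1026] [0.1185 0.2148 0.2284] [np.float64(0.3), np.float64(0.2), np.float64(0.5)]
holes mean [ 0.4948 -0.2724  0.1078] n [ 0.0393 -0.203   0.9784] tilt 11.934713594459904 az -79.04908688371643 rms 6.237956365422107e-05
stone [ 0.4949 -0.2726  0.1107] [np.float64(0.00021776429364842904), np.float64(0.0002450466459015725), np.float64(5.214581834596982e-05)]
0.0 [ 0.4915 -0.2607  0.0649] rms 0.0022865886761639347 len 0.05808689513648078 tilt 12.319043034307 az -74.3080369186972
0.01 [ 0.4921 -0.2608  0.0637] rms 0.0012551969937776737 len 0.05802787881525752 tilt 12.049302266833205 az -76.69160525033831
0.02 [ 0.4927 -0.2609  0.0626] rms 0.0006219563745848602 len 0.05797471241163165 tilt 11.800615780584247 az -79.18245285270922
0.03 [ 0.4932 -0.2611  0.0615] rms 0.0012792836877178013 len 0.05792743285939388 tilt 11.574647711305177 az -81.78455430753034
```

The hole plane is very consistent: tilt 11.93°, azimuth −79.05°. The ring centre agrees with it. The cup outline triangulates lower than the dome summit should be, so I'll check the summit with a shallow view, then take two torch views.

Run:
```python
from h import *
import pickle
t=get_calibration("wrist")["tool_from_camera"]
s=np.array([.4949,-.2726,.1107]);u=np.array([.88,-.475,0]);u/=np.linalg.norm(u);z=np.array([0,0,1.])
ok=None
for a in (60,55,50,45,40,35,30):
    for sg in(-1,1):
        A=np.radians(a);tz=u*np.sin(A)-z*np.cos(A);tx=sg*(u*np.cos(A)+z*np.sin(A));Rm=np.c_[tx,np.cross(tz,tx),tz]
        tcp=s-Rm@(t[:3,3]-.28*t[:3,2]);rot=R.from_matrix(Rm).as_euler('xyz',degrees=True)
        j=robot.inverse_kinematics(tcp,rot);
        el=np.degrees(np.arcsin((Rm@t[:3,2])[2]))
        print(a,sg,tcp,rot,j,"elev",el)
        if j is not None and ok is None and sg==-1: ok=(tcp,rot)
V=[]
robot.movep(*ok);robot.dwell(.15)
def snap():
    p=(robot.get_tcp_pos(),robot.get_tcp_rot());V.append((p,snapshot("wrist")));print(p,robot.get_time_s())
snap()
robot.movep([.4,-.1,.35],[180,0,105])
for y in(105,15+180):
    robot.movep([.48,.205,.26],[180,0,y]);robot.dwell(.15);snap()
pickle.dump(V,open("v2.pkl","wb"))
o=np.zeros((600,800,3),np.uint8)
for k,(p,im) in enumerate(V):
    c=proj("wrist",s if k==0 else [.4824,.205,.12],p)[0].round();print(c)
    cr=cv2.getRectSubPix(im,(133,100) if k==0 else (200,150),tuple(map(float,c)))
    o[300*(k//2):300*(k//2)+300,400*(k%2):400*(k%2)+400]=cv2.resize(cr,(400,300),interpolation=2)
cv2.imwrite("pics/w.png",o[...,::-1])
```

```text
60 -1 [ 0.3951 -0.2185  0.1681] [180.     60.    151.641] None elev 13.921618771355764
60 1 [ 0.4011 -0.2222  0.1804] [180.    -60.    -28.359] None elev 46.078355577871946
55 -1 [ 0.3998 -0.2211  0.1778] [180.     55.    151.641] None elev 18.921616878371772
55 1 [ 0.4068 -0.2253  0.1894] [180.    -55.    -28.359] None elev 51.07835158964138
50 -1 [ 0.4053 -0.2241  0.1869] [180.     50.    151.641] None elev 23.921614868332448
50 1 [ 0.4132 -0.2287  0.1978] [180.    -50.    -28.359] None elev 56.078346632220615
45 -1 [ 0.4115 -0.2274  0.1955] [180.     45.    151.641] [-46.1382 -10.4109 -71.049  -14.2367  12.4692 -12.7755] elev 28.921612695978087
45 1 [ 0.4202 -0.2325  0.2055] [180.    -45.    -28.359] [-45.5269 -10.5998 -69.0097 -12.1046  12.0473 167.6772] elev 61.078340192085385
40 -1 [ 0.4184 -0.2311  0.2035] [180.     40.    151.641] [-44.3827 -10.3169 -64.2366  -2.8058  10.2203 -12.4076] elev 33.921610302935186
40 1 [ 0.4277 -0.2365  0.2126] [180.    -40.    -28.359] [-43.8477  -9.9553 -62.2348  -1.2395   9.8841 168.0151] elev 66.07833132873853
35 -1 [ 0.4258 -0.2351  0.2107] [180.     35.    151.641] [-42.8436  -8.6647 -57.5235   7.0058   8.2483 -11.9483] elev 38.921607610684624
35 1 [ 0.4358 -0.2409  0.2188] [180.    -35.    -28.359] [-42.3788  -7.9674 -55.5338   8.2433   7.9873 168.4403] elev 71.07831811023873
30 -1 [ 0.4337 -0.2394  0.2172] [180.     30.    151.641] [-41.5012  -6.0353 -50.8363  15.853    6.5278 -11.4313] elev 43.92160450910628
30 1 [ 0.4443 -0.2455  0.2243] [180.    -30.    -28.359] [-41.0992  -5.1147 -48.8445  16.8848   6.3306 168.9213] elev 76.07829583245599
(array([ 0.4119, -0.2277,  0.1958]), array([-179.985 ,   45.0123,  151.6612])) 8.5833
(array([0.4805, 0.2038, 0.2606]), array([179.9443,   0.0122, 104.878 ])) 11.3917
(array([0.48  , 0.2049, 0.26  ]), array([-179.9992,    0.0026, -165.0227])) 12.9917
[257. 193.]
[259. 181.]
[256. 184.]
```

View pics/w.png

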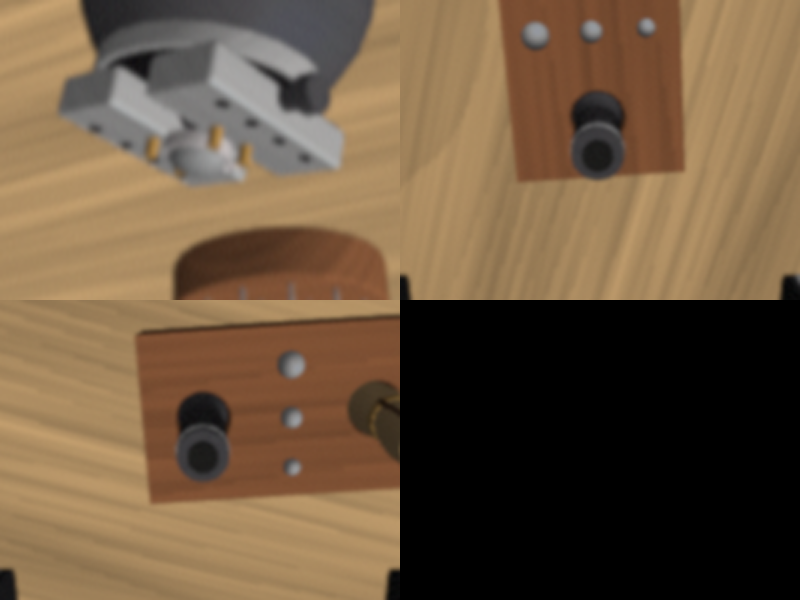

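View 1 (upside down) shows the cup and dome near (205,160). Views 2 and 3 show the torch tail rim centred at crop (198,151) and (203,152). I'll triangulate the tail and overlay predicted summit heights on the shallow view.

Run:
```python
from h import *
import pickle
V=pickle.load(open("v2.pkl","rb"))
C=[(257,193),(259,181),(256,184)]
f=lambda k,q:np.array(C[k])-(99.5,74.5)+(np.array(q)+.5)/2-.5
r=lambda k,q:ray("wrist",f(k,q),V[k][0])
print("tail rim",tri([r(1,(198,151)),r(2,(203,152.5))]));print("switch",tri([r(1,(198,154)),r(2,(203,157))]))
for z in(.122,.126,.134,.138):print(z,onplane(r(1,(198,152)),z),onplane(r(2,(203,154)),z))
print("punches",tri([r(1,(136,36)),r(2,(292,65))]),tri([r(1,(192,31)),r(2,(292,118))]),tri([r(1,(247,27)),r(2,(292,168))]))
im=V[0][1];n=np.array([.0393,-.203,.9784]);a=np.array([.4949,-.2725,.1078])
cen=a-n*((.1078-.054)/n[2]);print("ball centre",cen)
S=6;cr=cv2.getRectSubPix(im,(66,50),(257.,193.));o=cv2.resize(cr,(66*S*2,50*S*2),interpolation=2)[:600,:792].copy();g=o.copy()
t1=np.cross(n,[1,0,0]);t1/=np.linalg.norm(t1);t2=np.cross(n,t1)
def P(X): return ((proj("wrist",X,V[0][0])-np.array([257-32.5,193-24.5])+.5)*12).astype(int)
for d,c in((58,(255,0,0)),(62,(0,255,0)),(66,(0,0,255))):
    p=P(cen+n*d/1e3)[0];print(d,p);cv2.drawMarker(g,tuple(map(int,p)),c,0,14,1)
th=np.linspace(0,2*np.pi,60)[:,None]
for d,rr,c in((58,.0105,(255,0,0)),(61,.009,(0,255,0))):
    cv2.polylines(g,[P(cen+n*d/1e3+rr*(np.cos(th)*t1+np.sin(th)*t2))],True,c,1)
o=np.hstack([o[150:450,200:600],g[150:450,200:600]])
cv2.imwrite("pics/s.png",cv2.resize(o,(800,300))[...,::-1])
```

```text
tail rim (array([0.4813, 0.206 , 0.1274]), [np.float64(6.018383941150614e-05), np.float64(6.018383941146359e-05)])
switch (array([0.4814, 0.2062, 0.1343]), [np.float64(0.00017987559374390744), np.float64(0.00017987559374385846)])
0.122 [0.4819 0.2043 0.122 ] [0.4833 0.2066 0.122 ]
0.126 [0.4816 0.2052 0.126 ] [0.4823 0.2064 0.126 ]
0.134 [0.481  0.2071 0.134 ] [0.4803 0.2058 0.134 ]
0.138 [0.4807 0.2081 0.138 ] [0.4793 0.2055 0.138 ]
punches (array([0.4373, 0.2441, 0.0659]), [np.float64(0.0002705172239841621), np.float64(0.0002705172239841236)]) (array([0.4657, 0.2539, 0.0606]), [np.float64(2.8604763536726767e-05), np.float64(2.8604763536685066e-05)]) (array([0.4943, 0.2634, 0.0571]), [np.float64(0.00012778963812237916), np.float64(0.00012778963812241424)])
ball centre [ 0.4927 -0.2613  0.054 ]
58 [388 297]
62 [380 346]
66 [371 396]
```

View pics/s.png

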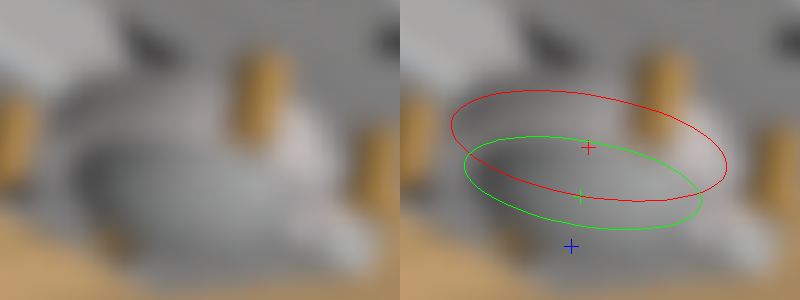

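The measurements hold together:
- **Torch:** the axis is at (0.481, 0.206), and the punch-to-torch distance of 50 mm matches the text.
- **Stone:** the summit is at about (0.495, −0.274, 0.1186). The overlay supports a 66 mm radius.

The wrist triangulation reads heights about 4 mm low, but x and y are sound. Grasping now.

Run:
```python
from h import *
rot=[180,0,108.3]
robot.movep([.4813,.2060,.24],rot)
robot.movel([.4813,.2060,.083],rate=.12)
print(robot.get_tcp_pos(),robot.get_wrist_force(),robot.get_time_s())
robot.command_gripper(0.0);robot.dwell(.2)
print("gap",robot.get_finger_gap(),robot.get_grip_force(),robot.get_tcp_pos(),robot.get_tcp_rot(),robot.get_wrist_force(),robot.get_moment())
robot.movel([.4813,.2060,.30],rate=.12)
print("gap",robot.get_finger_gap(),robot.get_grip_force(),robot.get_wrist_force(),robot.get_tcp_pos(),robot.get_time_s())
# plan
n=np.array([.0393,-.203,.9784]);n/=np.linalg.norm(n);cen=np.array([.4926,-.2609,.054]);s=cen+.066*n
tz=-n;tx=np.array([np.cos(np.radians(105)),np.sin(np.radians(105)),0]);tx-=tz*(tx@tz);tx/=np.linalg.norm(tx)
rr=R.from_matrix(np.c_[tx,np.cross(tz,tx),tz]).as_euler('xyz',degrees=True)
for g in(.01,.03,.13): p=s+n*(g+.071);print(g,p,rr,robot.inverse_kinematics(p,rr))
```

```text
[0.4819 0.2062 0.0837] [-0.2738  0.8129  0.433 ] 15.8083
gap 0.2616862935040956 58.773125410079956 [0.4815 0.2061 0.0833] [179.9745   0.0017 108.3009] [-0.7077  0.0753  5.7599] [-0.0612  0.263  -0.0643]
gap 0.267284074603919 58.72546434402466 [ 0.4953 -1.0632 -1.6667] [0.4809 0.2059 0.2993] 18.5667
0.01 [ 0.4984 -0.2907  0.1978] [179.1275 -11.9015 105.1799] [-41.4413  29.7757  -0.083   69.6463   7.248   32.8663]
0.03 [ 0.4992 -0.2948  0.2174] [179.1275 -11.9015 105.1799] [-41.6749  29.3948   2.2087  72.3482   7.2093  32.6341]
0.13 [ 0.5031 -0.3151  0.3152] [179.1275 -11.9015 105.1799] [-42.8081  29.1214  15.8834  86.4358   7.0203  31.5081]
```

```bash
cat > plan.py <<'E'
from h import *
n=np.array([.0393,-.203,.9784]);n/=np.linalg.norm(n);cen=np.array([.4926,-.2609,.054]);s=cen+.066*n
rr=np.array([179.1275,-11.9015,105.1799])
E
python3 - <<'E'
from plan import *
import pickle
robot.movep(s+n*(.13+.071),rr)
robot.movel(s+n*(.035+.071),rate=.12);robot.dwell(.3)
pose=(robot.get_tcp_pos(),robot.get_tcp_rot())
I={k:snapshot(k) for k in("wrist","scene","side")};pickle.dump((pose,I),open("v3.pkl","wb"))
print(pose,robot.get_time_s(),robot.get_finger_gap())
Rm=R.from_euler('xyz',pose[1],degrees=True).as_matrix();lens=pose[0]+Rm[:,2]*.071;print("lens",lens)
o=np.zeros((600,800,3),np.uint8)
for k,(nm,sz) in enumerate((("wrist",(200,150)),("scene",(80,60)),("side",(80,60)))):
    c=np.round(proj(nm,s,pose)[0]);print(nm,c,proj(nm,np.array([lens,lens-Rm[:,2]*.126]),pose))
    cr=cv2.resize(cv2.getRectSubPix(I[nm],sz,tuple(map(float,c))),(400,300),interpolation=2)
    for X,col in((s,(255,0,0)),(lens,(0,255,0)),(lens-Rm[:,2]*.126,(0,255,255))):
        q=(proj(nm,X,pose)[0]-c+np.array(sz)/2)*400/sz[0];cv2.drawMarker(cr,tuple(int(v) for v in q),col,0,10,1)
    o[300*(k//2):300*(k//2)+300,400*(k%2):400*(k%2)+400]=cr
cv2.imwrite("pics/x.png",o[...,::-1])
E
```

```text
(array([ 0.4995, -0.2961,  0.2227]), array([179.0978, -11.8576, 105.1748])) 21.8583 0.2641477338247632
lens [ 0.4968 -0.2818  0.1533]
wrist [256. 191.] [[256.475  204.6619]
 [255.8902 321.2478]]
scene [159. 159.] [[154.9957 149.6822]
 [141.0267 114.2295]]
side [346. 170.] [[348.1868 159.9856]
 [354.9467 121.8053]]
```

View pics/x.png

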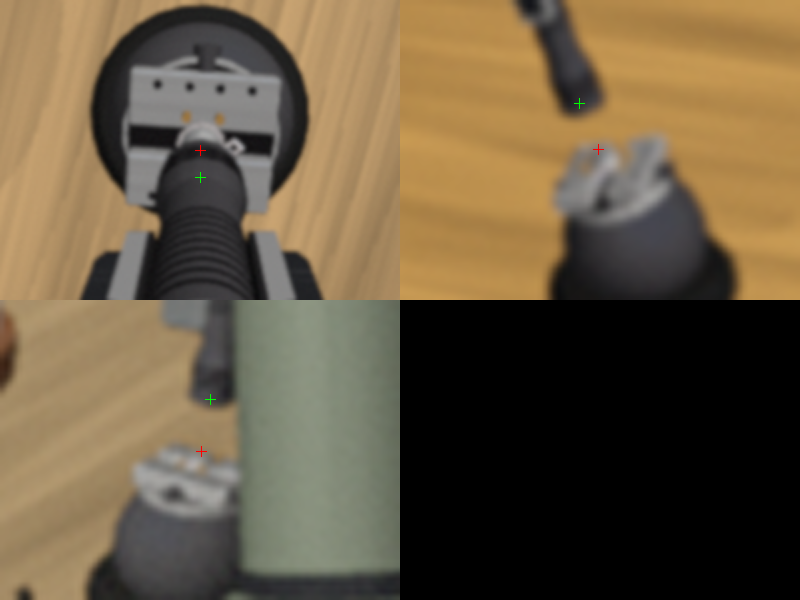

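The torch is aligned over the stone. In the scene view the lens is at crop (582,103) above the stone, and in the side view it is at (211,399), both close to the green prediction. I'll descend to 10 mm and check again.

Run:
```python
from plan import *
import pickle
robot.movel(s+n*(.010+.071),rate=.05);robot.dwell(.5)
pose=(robot.get_tcp_pos(),robot.get_tcp_rot())
I={k:snapshot(k) for k in("wrist","scene","side")};pickle.dump((pose,I),open("v4.pkl","wb"))
print(pose,robot.get_time_s(),robot.get_finger_gap(),robot.get_wrist_force(),robot.get_dq())
Rm=R.from_euler('xyz',pose[1],degrees=True).as_matrix();lens=pose[0]+Rm[:,2]*.071;print("lens",lens,"gap",(lens-s)@n,"lat",lens-s-n*((lens-s)@n))
o=np.zeros((600,800,3),np.uint8)
for k,(nm,sz) in enumerate((("wrist",(100,75)),("scene",(60,45)),("side",(60,45)))):
    c=np.round(proj(nm,s,pose)[0])
    for j in ((0,1) if nm=="scene" else (0,)):
        cr=cv2.resize(cv2.getRectSubPix(I[nm],sz,tuple(map(float,c))),(400,300),interpolation=2)
        if j==0 and nm!="wrist":
          for X,col in((s,(255,0,0)),(lens,(0,255,0))):
            q=(proj(nm,X,pose)[0]-c+np.array(sz)/2)*400/sz[0];cv2.drawMarker(cr,tuple(int(v) for v in q),col,0,10,1)
        m={"wrist":0,"scene":1,"side":2}[nm] if j==0 else 3
        o[300*(m//2):300*(m//2)+300,400*(m%2):400*(m%2)+400]=cr
cv2.imwrite("pics/y.png",o[...,::-1])
```

```text
(array([ 0.4984, -0.2908,  0.1979]), array([179.1192, -11.893 , 105.1845])) 23.1583 0.26178873902507027 [-0.0709 -0.456  -1.9643] [-0.0398  0.0958 -0.0226  0.0529  0.0475 -0.067 ]
lens [ 0.4956 -0.2764  0.1285] gap 0.010110760825127381 lat [ 0.0001 -0.     -0.    ]
```

View pics/y.png

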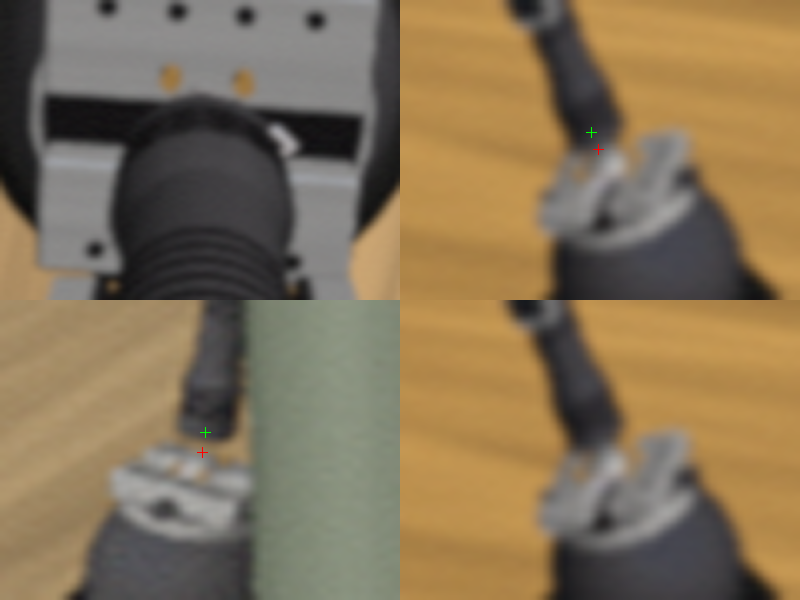

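The close-up shows the torch axis running into the stone in both fixed views. In the scene view the lens is at (598,137) and the stone at about (612,163). In the side view the lens is at (208,432) and the stone at about (200,460). There is a clear gap of about 1 cm, nothing is touching, and the grip is steady, so I'm handing in.

```bash
python3 -c "
from station import robot, snapshot, get_calibration
print(robot.get_grip_force(),robot.get_time_s(),robot.hand_in())"
```

```text
the job is handed in; nothing more can be done
58.74745309352875 23.1583 None
```

I handed the job in at 23.2 s, with the gripper still holding the torch steady at the vise's measured tilt of 11.9°, lens centred about 10 mm above the stone by calculation; the camera views showed no contact with the pendant or vise.

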